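# Close the drill jig on a thumb screw and lock its cam lever

### The arm

A 7-joint arm with a two-finger parallel gripper is mounted at the origin on the work surface. World frame = base frame: x ahead of the robot, y to its left, z up, the work surface at z = 0. Lengths are in m, angles in rad, forces in N, time in s.
With the tool pointing down it reaches from about 0.4 to 0.85 m from the base axis. Payload 10.4 kg.
Tool frame: the origin (TCP) lies between the finger pads; the fingertips stand manip.finger_overhang ahead of it and the grasp point (between the pads) lies 11 mm behind it (manip.finger_overhang is the distance from the TCP to the fingertips, in m); x points along the fingers, z is the direction in which the jaws open and shut, and the axes are right-handed (so a half turn about x gives the same grasp; the last joint's range is limited). The gripper opens to 85 mm and grips with 20 to 120 N. Pads are 22 mm wide; open, the fingers measure 114 mm over their backs; the gripper's body (76 mm by 85 mm) begins 54 mm behind the grasp point. The pads swing forward as they close: fully open they stand 13 mm farther back than shut.
Start: joints at [-1.195, 0.332, -0.065, 1.46, 0.022, 1.35, -0.088], TCP at [0.243, 0.576, 0.239] pointing down, gripper open.
Joint ranges: [-2.6, 2.6], [-0.5, 2.12], [-1.47, 1.34], [0.16, 2.42], [-1.27, 4.41], [0.06, 2.06], [-2.6, 2.6]. Speed limits (rad/s): [2.22, 2.22, 2.79, 2.79, 3.14, 3.14, 3.14].

### API

Orientations are given as a unit quaternion [x, y, z, w].
In Python, from workcell import get_obs, camera, workorder, manip gives the robot as it stands. The module is installed in compiled form; this text tells all that it offers.
- The arm moves only by the tool play_rows, never from a script. Its argument "increments" is text: rows parted by semicolons, each of 4 numbers parted by spaces: the shift along the tool's x, y, z in m, then the turn about the tool's x in rad. A call has 1 to 20 rows; each row shifts and turns the pose as measured when the row begins, along the tool's axes as they then stand; what a row does not reach is not made up. A row lasts 1/10 s, in which the tool goes at most 50 mm and 8.59 degrees, less where a joint would pass 70% of its speed; a pose out of reach is approached as far as the arm can. A call is refused whole if a number of a shift passes 0.05 or a number of a turn 0.15, either way. A call with a gripper value outside its range is refused whole. "hand" is the gripper command: -1 is fully open, 1 is shut, values between are in proportion, set as the call begins (left out, the last holds). The fingers move at their own pace and stop on an object; "squeeze" is the grip in N (left out, the last holds). Time passes only in rows, so rows that do not move let the fingers close. It gives the time, the measured TCP pose, the force and the opening at its end, in the units of the state.
- get_obs(): the state, without advancing time (a new reading comes with each control period).
- camera(name): name is "scene" or "side" or "wrist"; returns a dict with "img" (384x512x3 uint8, blue, green, red), "fov_y" (degrees; the focal length in pixels is half the picture's height over the tangent of half this angle, whatever the lens; pixels are square), "cx", "cy" (the principal point, pixels), "distortion" ([k1, k2, p1, p2, k3] as OpenCV has them; the pictures are not rectified), "R" (3x3) and "t" (3): a world point X has camera coordinates R X + t; the wrist camera has in their place "tool_from_camera" (4x4, takes a point from camera to tool coordinates, whose origin is the TCP and whose axes are the tool frame's). Camera axes: x right, y down, z forward; pixel columns grow to the right and rows downward; lengths in m; the calibration is good to about 2 mm. A picture is of the moment at which its call begins: read the wrist's pose just before it. There is no depth.
- workorder.hand_in(): hands the job in, once; it reports no verdict.
The state is a dict: "clock": time; "joint_pos": joint angles; "joint_velocities": joint speeds; "tau": joint torques, N m; "position": TCP position; "ee_rot": TCP orientation; "ft_force": force on the tool from outside, world axes, zero at the start; "torque": the same for the moment, N m; "grip_width": opening from 0.0 (shut) to 1.0 (fully open).
Only numpy, scipy, OpenCV 4.12 (cv2) and the standard library are available. Lean on these libraries where they do the work, as an engineer would, in place of code of your own. Each camera call takes 0.05 s, during which the arm holds its last target.

### The job

A thumb screw is loaded in the drill jig on the bench. Gently close the jig's hinged leaf down flat over it, then swing the lever round over its cam until it drops fully into the low notch so that its nose holds the leaf shut. Do not slam the leaf or force the lever against its stop pin, and leave the screw and everything else where it is.

Things in the scene. Friction and masses are not known exactly. Their poses are not given: they have to be found in the camera images.
- jig: drill jig bolted to the bench: dark steel base 110 (x) x 250 (y) x 15 mm; origin at the centre of its underside, z up. Along its y: hinge lugs at y +105 mm (tops at 65), nest block at +40 holding the screw, rest for the leaf's end at -18, lever pivot at -50. On the +x and -y sides of the pivot a curved steel cam, 50 to 66 mm out, with a notch and an upright stop pin (to 84 mm) at its end
- leaf (a joint): angle of the leaf (rad): 0 closed on its rest, grows as it opens; starts 1.1 to 1.55 (almost upright). The hinge axis lies along the jig's x; the leaf reaches from it to the jig's -y. The hinge is stiff (0.30 N m): the leaf stays wherever it is left and must be pushed all the way down
- leaf_hinge (a point): middle of the leaf's hinge axis: jig (0, 105, 55) mm
- leaf_end (a point): middle of the leaf's free end, on its outer face (the top face when closed, 60 mm above the bench), 139 mm from the hinge axis. The leaf is an aluminium plate 56 mm wide (jig x), 10 mm thick, its middle plane through the hinge axis, with a flat steel bushing on the outer face 65 mm from the hinge. Open, that face looks to the jig's +y
- loaded_screw: black thumb screw sitting head up in the nest under the leaf (head 26 mm across, 11 mm thick, 35 to 46 mm above the bench; stud in the nest's hole); origin under its head; must stay seated
- pivot (a point): foot of the lever's vertical pivot axis: jig (0, -50, 0) mm
- lever_turn (a joint): angle of the lever about its pivot (rad), growing clockwise seen from above: at 0 the handle points along the jig's +x, at 1.57 along its -y (straight away from the leaf). Starts 0 to 0.2. The cam is slotted and set differently each time: the climb (over 0.48 rad) starts at 0.35 to 0.9, the drop comes at 1.0 to 1.5, and the bar meets the hard stop pin 0.1 rad after the drop begins: feel or look for them
- lever_lift (a joint): height of the lever (m) from its starting level: 0 at the start, about +0.007 on top of the cam, -0.003 when fully down in the notch. A spring presses it down (about 22 N at the start, 29 N on top); pushing it up the cam takes about 7 N at the grip, and it drops by itself
- lever_arm: the lever: steel bar 14 mm wide, 10 mm thick, underside 64 mm above the bench at the start, out to 110 mm from the pivot; on the other side of the pivot a nose 26 mm long that swings over the leaf's end and, in the notch, lies 1 mm above the closed leaf. A pin under the bar, 58 mm out, rides on the cam. Origin on the pivot axis, at the bench at the start; x points along the handle
- grip (a point): centre of the lever's grip: an upright round black handle 23 mm across, 50 mm high, 110 mm from the pivot; from 74 to 124 mm above the bench at the start (99 mm at this point). It can be pushed sideways or taken from above
- screw_a: a finished thumb screw standing on its head on the bench just in front of the jig (head 26 mm across, 11 mm thick; stud 8 mm thick, standing up to 29 mm); origin centre of its underside; leave alone
- screw_b: another thumb screw like screw_a, beside it; leave alone
- glue: white glue bottle, 44 mm across, 105 mm high; origin centre of its underside; leave alone
- brush: small brush lying on the bench, 160 mm long; leave alone
- driver: screwdriver lying on the bench, 180 mm long; leave alone
- tub: closed white plastic tub, 100 mm across, 75 mm high; origin centre of its underside; leave alone
- drill_vee: small dark steel vee block, 60 x 45 x 40 mm; origin centre of its underside; leave alone

How it is judged:
By the outcome, as a careful person would: the job done as asked, in the order asked, and still so for the second after the job is handed in, with the robot touching nothing.
It also fails if it takes over 56 s, if anything falls off the work surface, if the arm or the gripper's body presses on something with over 40 N, if the wrist force passes 120 N, or if a joint passes its speed limit or range.

## Working session

There is one attempt and no reset: what is moved stays moved. The work goes in short steps, Python scripts to look and compute and a tool call to move; the robot and the scene stay as the last step left them, time stands still between calls to the robot, and variables do not carry over. Pictures are saved under pics/ and viewed, and the job is handed in when it is done.

Besides the shell and the picture viewer there is one more tool, called after "Request:" by a JSON object that holds its "name" and its "arguments", one argument or row to a line. play_rows: Moves the arm, as the interface text tells. Its arguments: {"type":"object","properties":{"increments":{"type":"string"},"hand":{"type":"number"},"squeeze":{"type":"number"}},"required":["increments"]}

```bash
mkdir -p pics; ls; python3 - <<'E'
from workcell import get_obs, camera, workorder, manip
import cv2
o=get_obs()
for k,v in o.items(): print(k,v)
print(manip.finger_overhang)
for n in("scene","side","wrist"):
    c=camera(n); cv2.imwrite(f"pics/{n}0.png",c["img"]); print(n,{k:v for k,v in c.items() if k!="img"})
E
```

```text
pics
clock 0.0
joint_pos [-1.19460275  0.33287975 -0.06470606  1.46094285  0.02157752  1.34989834
 -0.08851257]
joint_velocities [ 1.57105225e-03  7.58936767e-04 -4.84051188e-05 -4.44143363e-04
  4.93851699e-04  8.98490310e-04 -1.31892548e-03]
tau [-8.38424967e-05 -6.25462174e+01  4.89731343e-02 -3.91590106e+01
  1.62924343e-02  1.00108815e-02  1.45895012e-05]
position [0.2425443  0.57562169 0.23851028]
ee_rot [-0.39134948  0.58954405  0.3907639   0.58871638]
ft_force [ 0.06456474 -0.81706499 -0.15266279]
torque [ 0.01891745  0.04633794 -0.03685257]
grip_width 1.0002548334635113
0.008
scene {'fov_y': 57.47444575862525, 'cx': 255.92964715750026, 'cy': 185.1080499598242, 'distortion': array([-0.01240294,  0.        ,  0.        ,  0.        ,  0.        ]), 'R': array([[-0.48895107,  0.87227248, -0.00822022],
       [ 0.73748457,  0.40832634, -0.53794619],
       [-0.46587913, -0.26909165, -0.8429391 ]]), 't': array([ 0.23232974, -0.32508946,  1.24395744])}
side {'fov_y': 46.6911416480111, 'cx': 260.2372826809604, 'cy': 181.06083263026107, 'distortion': array([-0.16201616,  0.        ,  0.        ,  0.        ,  0.        ]), 'R': array([[-0.91144648, -0.41123725,  0.01221663],
       [-0.30563778,  0.65692601, -0.68922693],
       [ 0.27541036, -0.63192732, -0.72444254]]), 't': array([0.46050696, 0.19790765, 1.47105248])}
wrist {'fov_y': 65.04180864933083, 'cx': 257.2865984353966, 'cy': 188.1973638029638, 'distortion': array([-0.06623063,  0.        ,  0.        ,  0.        ,  0.        ]), 'tool_from_camera': array([[ 1.87426290e-04, -2.57560313e-01,  9.66262206e-01,
        -1.33738392e-01],
       [ 1.17657943e-04, -9.66262210e-01, -2.57560337e-01,
         6.60038081e-02],
       [ 9.99999976e-01,  1.61962002e-04, -1.50798925e-04,
        -9.49636264e-05],
       [ 0.00000000e+00,  0.00000000e+00,  0.00000000e+00,
         1.00000000e+00]])}
```

View pics/scene0.png

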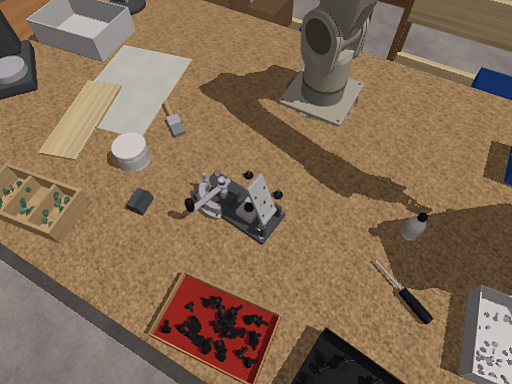

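View pics/side0.png

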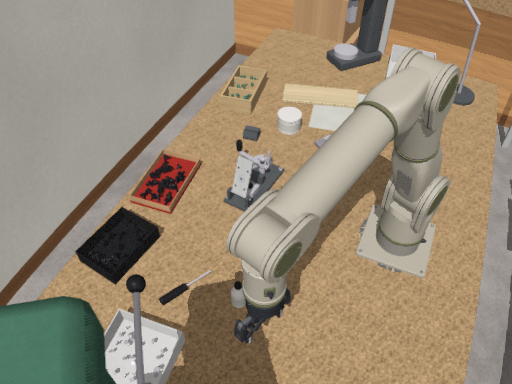

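View pics/wrist0.png

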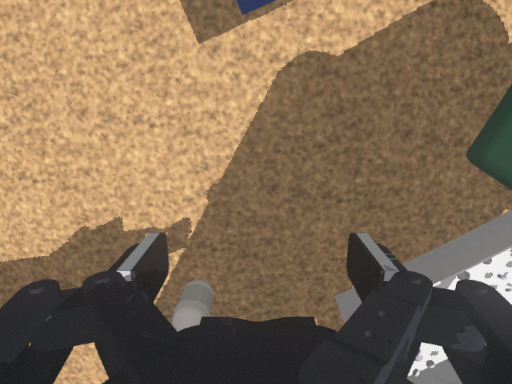

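The scene picture shows the jig at about (240,208): the lever's black grip is near (190,205), the leaf is upright near (262,200), and the screws are at (249,175) and (278,194). I'll enlarge it.

```bash
cat > h.py <<'E'
import numpy as np, cv2
from workcell import get_obs, camera, workorder, manip
from scipy.spatial.transform import Rotation as Ro
def K(c):
    f=192/np.tan(np.radians(c["fov_y"]/2)); return np.array([[f,0,c["cx"]],[0,f,c["cy"]],[0,0,1]])
def pose(c,o=None):
    if "R" in c: return c["R"],c["t"]
    o=o or get_obs(); T=np.eye(4);T[:3,:3]=Ro.from_quat(o["ee_rot"]).as_matrix();T[:3,3]=o["position"]
    W=np.linalg.inv(T@c["tool_from_camera"]); return W[:3,:3],W[:3,3]
def ray(c,uv,P=None):
    R,t=P or pose(c); p=cv2.undistortPoints(np.array([[uv]],float),K(c),c["distortion"])[0,0]
    d=R.T@np.array([p[0],p[1],1]); return -R.T@t,d/np.linalg.norm(d)
def onz(c,uv,z,P=None):
    o,d=ray(c,uv,P); return o+d*(z-o[2])/d[2]
def proj(c,X,P=None):
    R,t=P or pose(c); return cv2.projectPoints(np.atleast_2d(np.array(X,float)),cv2.Rodrigues(R)[0],t,K(c),c["distortion"])[0][:,0]
def tri(rs):
    A=sum(np.eye(3)-np.outer(d,d) for o,d in rs); b=sum((np.eye(3)-np.outer(d,d))@o for o,d in rs); return np.linalg.solve(A,b)
def crop(c,u,v,w,h,s,name):
    cv2.imwrite(name,cv2.resize(c["img"][v:v+h,u:u+w],None,fx=s,fy=s,interpolation=cv2.INTER_CUBIC))
E
python3 - <<'E'
from h import *
c=camera("scene"); crop(c,170,150,130,100,6,"pics/sc1.png")
c=camera("side"); crop(c,215,130,90,90,6,"pics/sd1.png")
E
```

```text
(no output)
```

View pics/sc1.png

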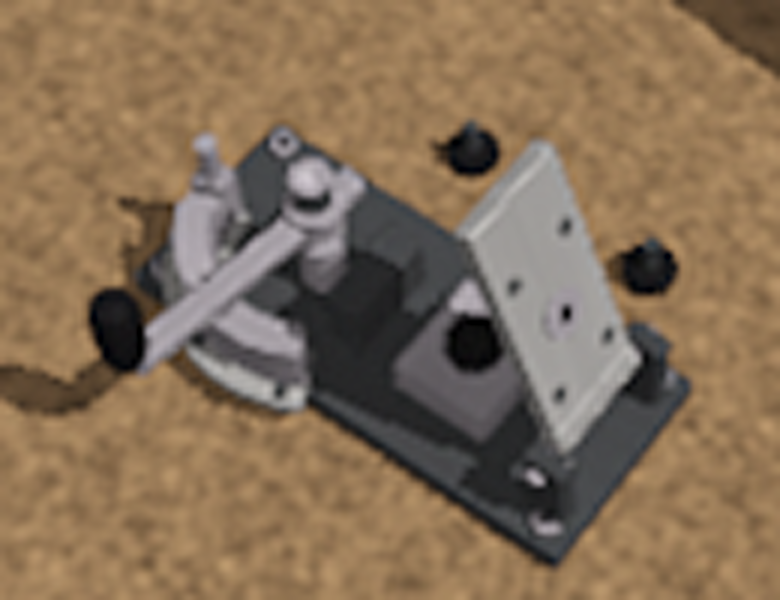

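View pics/sd1.png

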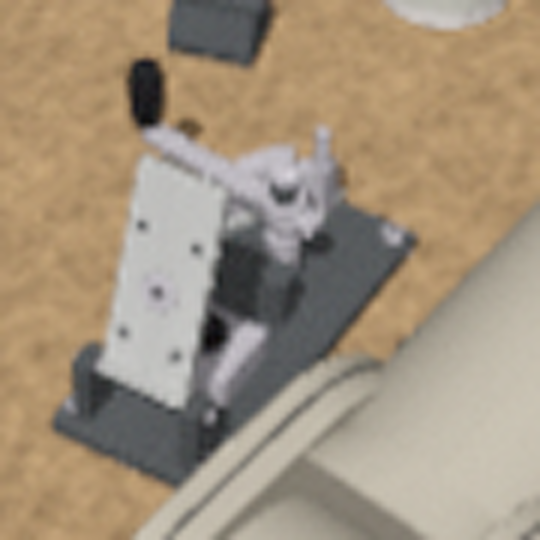

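```bash
python3 - <<'E'
from h import *
s=camera("scene"); d=camera("side")
S=lambda x,y:(170+x/6-.4,150+y/6-.4); D=lambda x,y:(215+x/6-.4,130+y/6-.4)
np.set_printoptions(precision=4,suppress=True)
for n,p,z in[("A far",S(280,125),.015),("B",S(690,385),.015),("C",S(553,552),.015)]: print(n,onz(s,p,z))
for n,p,z in[("A",D(415,238),.015),("B",D(180,472),.015),("C",D(55,415),.015)]: print("side",n,onz(d,p,z))
print("pivot top",tri([ray(s,S(312,178)),ray(d,D(287,178))]))
print("grip",tri([ray(s,S(117,328)),ray(d,D(146,92))]))
print("leaf end tops",tri([ray(s,S(468,237)),ray(d,D(148,155))]),tri([ray(s,S(545,145)),ray(d,D(228,188))]))
print("bushing",tri([ray(s,S(562,314)),ray(d,D(157,292))]))
print("stop pin top",tri([ray(s,S(205,140)),ray(d,D(323,130))]))
E
```

```text
A far [ 0.4693 -0.1395  0.015 ]
B [0.5009 0.1056 0.015 ]
C [0.6043 0.0902 0.015 ]
side A [ 0.4691 -0.1349  0.015 ]
side B [0.5199 0.0998 0.015 ]
side C [0.6055 0.0914 0.015 ]
pivot top [ 0.5306 -0.073   0.096 ]
grip [ 0.6381 -0.1018  0.1013]
leaf end tops [0.5703 0.0324 0.187 ] [0.5188 0.038  0.1877]
bushing [0.5494 0.0639 0.1186]
stop pin top [ 0.5319 -0.1308  0.0865]
```

```bash
cat >> h.py <<'E'
np.set_printoptions(precision=4,suppress=True)
def go(target,yaw_deg=None,o=None):
    "tool-frame shift to world target; yaw_deg=desired world angle of tool y"
    o=o or get_obs(); R=Ro.from_quat(o["ee_rot"]).as_matrix()
    y=np.degrees(np.arctan2(R[1,1],R[0,1]))
    print("pos",np.array(o["position"]),"yaw_y",round(y,2),"toolx",R[:,0],"ft",np.array(o["ft_force"]),"clk",o["clock"])
    print("shift tool",R.T@(np.array(target)-o["position"]))
    if yaw_deg is not None:
        # + turn about x (pointing down) reduces world yaw
        print("turn about x",-np.radians((yaw_deg-y+180)%360-180))
E
python3 - <<'E'
from h import *
c=np.array([.541,-.021]);jx=np.array([.990,-.139]);jy=np.array([.139,.990])
p=c+jy*.105+jy*.03
print(p); go([*p,.20],-98); print(get_obs()["joint_pos"])
E
```

```text
[0.5598 0.1127]
pos [0.2427 0.5759 0.2392] yaw_y 157.15 toolx [-0.0001 -0.0002 -1.    ] ft [-0.3702  0.4174  0.5191] clk 0.35
shift tool [ 0.0392 -0.4721 -0.3037]
turn about x -1.8300022572064694
[-1.1946  0.3324 -0.0647  1.4603  0.0216  1.3499 -0.0885]
```

Request:
{"name": "play_rows", "arguments": {
  "increments": "0 0 0 0.131;0 0 0 0.131;0 0 0 0.131;0 0 0 0.131;0 0 0 0.131;0 0 0 0.131;0 0 0 0.131;0 0 0 0.131;0 0 0 0.131;0 0 0 0.131;0 0 0 0",
  "hand": 1,
  "squeeze": 30
}}

```text
clock: 1.45
position: [0.2425, 0.5756, 0.2386]
ee_rot: [0.067, 0.704, -0.068, 0.704]
ft_force: [-0.7, 0.4, -0.3]
grip_width: -0.001
```

```bash
python3 - <<'E'
from h import *
go([.561,.14,.22],82); print(get_obs()["joint_pos"],get_obs()["grip_width"])
E
```

```text
pos [0.2425 0.5756 0.2386] yaw_y 79.07 toolx [-0.0006 -0.0012 -1.    ] ft [-0.7133  0.3909 -0.2785] clk 1.45
shift tool [ 0.0189 -0.3672  0.3954]
turn about x -0.0512002420385125
[-1.3375  0.3294  0.1181  1.4699 -0.0393  1.346  -1.4077] -0.0007987440491600072
```

Request:
{"name": "play_rows", "arguments": {
  "increments": "0.001 -0.023 0.025 0;0.001 -0.023 0.025 0;0.001 -0.023 0.025 0;0.001 -0.023 0.025 0;0.001 -0.023 0.025 0;0.001 -0.023 0.025 0;0.001 -0.023 0.025 0;0.001 -0.023 0.025 0;0.001 -0.023 0.025 0;0.001 -0.023 0.025 0;0.001 -0.023 0.025 0;0.001 -0.023 0.025 0;0.001 -0.023 0.025 0;0.001 -0.023 0.025 0;0 0 0 0;0 0 0 0"
}}

```text
clock: 3.05
position: [0.5462, 0.1874, 0.2243]
ee_rot: [0.041, 0.705, -0.041, 0.706]
ft_force: [0.3, -0.0, 0.0]
grip_width: 0.0
```

```bash
python3 - <<'E'
from h import *
go([.561,.12,.17],82)
c=camera("side"); crop(c,190,110,120,110,6,"pics/sd2.png")
c=camera("wrist"); cv2.imwrite("pics/w2.png",c["img"])
E
```

```text
pos [0.5462 0.1874 0.2243] yaw_y 83.36 toolx [ 0.0012  0.0004 -1.    ] ft [ 0.3116 -0.0189  0.0064] clk 3.05
shift tool [ 0.0543 -0.0653  0.0224]
turn about x 0.023739011479856353
```

View pics/sd2.png

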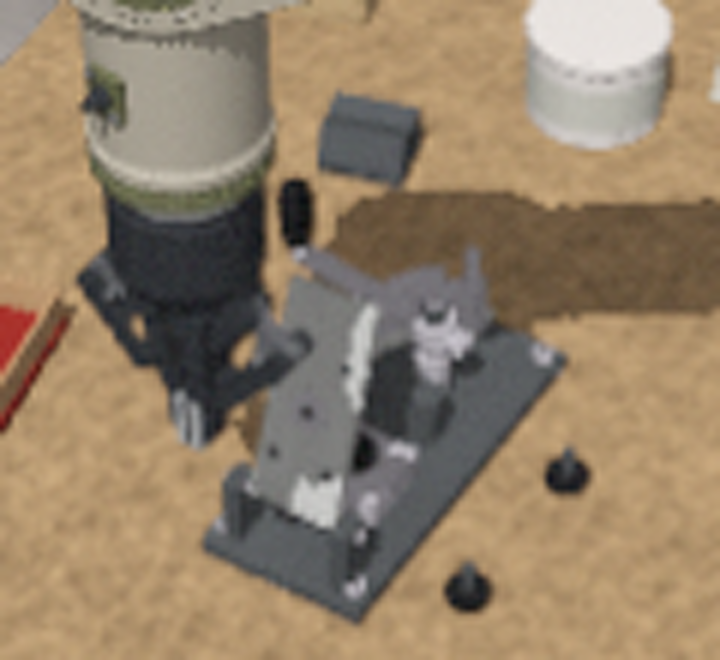

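View pics/w2.png

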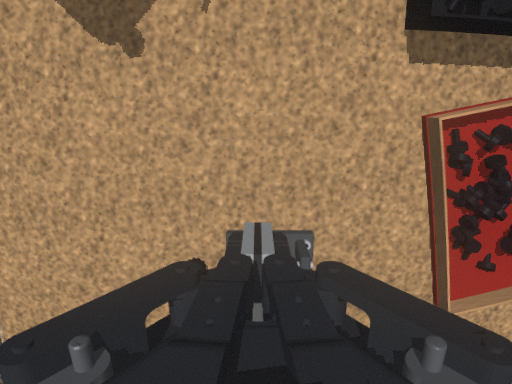

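```bash
cat >> h.py <<'E'
C=np.array([.539,-.022]);JX=np.array([.9914,-.1305]);JY=np.array([.1305,.9914])
H=C+.105*JY; PV=C-.05*JY
def leaf_tcp(th,r=.105):
    y=-r*np.cos(th)+.005*np.sin(th)+.011; z=.055+r*np.sin(th)+.005*np.cos(th)+.008
    return np.array([*(H+JY*y),z])
E
python3 - <<'E'
from h import *
go([*(H+.004*JY),.162],82.5)
for th in np.arange(1.2,-.01,-.1): print(round(th,2),leaf_tcp(th))
E
```

```text
pos [0.5459 0.1878 0.2244] yaw_y 83.33 toolx [ 0.0014  0.0003 -1.    ] ft [-0.0362 -0.2342 -0.2046] clk 3.15
shift tool [ 0.0624 -0.1002  0.019 ]
turn about x 0.014564463905939112
1.2 [0.5498 0.0599 0.1627]
1.1 [0.5485 0.0502 0.1588]
1.0 [0.5473 0.0409 0.1541]
0.9 [0.5461 0.0322 0.1484]
0.8 [0.5451 0.024  0.1418]
0.7 [0.5441 0.0166 0.1345]
0.6 [0.5432 0.0099 0.1264]
0.5 [0.5424 0.004  0.1177]
0.4 [ 0.5418 -0.0009  0.1085]
0.3 [ 0.5412 -0.005   0.0988]
0.2 [ 0.5408 -0.008   0.0888]
0.1 [ 0.5406 -0.0101  0.0785]
-0.0 [ 0.5404 -0.0111  0.068 ]
```

Request:
{"name": "play_rows", "arguments": {
  "increments": "0 -0.02 0.004 0.007;0.012 -0.02 0.004 0.007;0.012 -0.02 0.004 0;0.012 -0.015 0.004 0;0.013 -0.013 0.003 0;0.013 -0.01 0 0;0 0 0 0"
}}

```text
clock: 3.85
position: [0.5506, 0.0878, 0.161]
ee_rot: [0.042, 0.705, -0.04, 0.707]
ft_force: [-0.9, 0.5, 0.3]
grip_width: -0.0
```

```bash
python3 - <<'E'
from h import *
go(leaf_tcp(1.2),82.5)
c=camera("side"); crop(c,190,110,120,110,6,"pics/sd3.png")
c=camera("scene"); crop(c,170,130,130,110,6,"pics/sc3.png")
E
```

```text
pos [0.5506 0.0878 0.161 ] yaw_y 83.4 toolx [ 0.0024  0.003  -1.    ] ft [-0.9395  0.5484  0.2817] clk 3.85
shift tool [-0.0018 -0.0279  0.0024]
turn about x 0.01569854679444481
```

View pics/sd3.png

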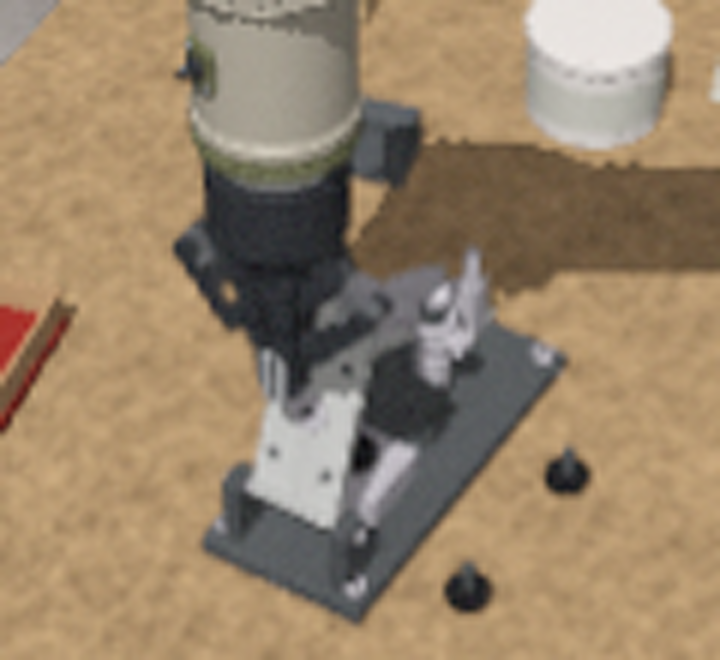

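View pics/sc3.png

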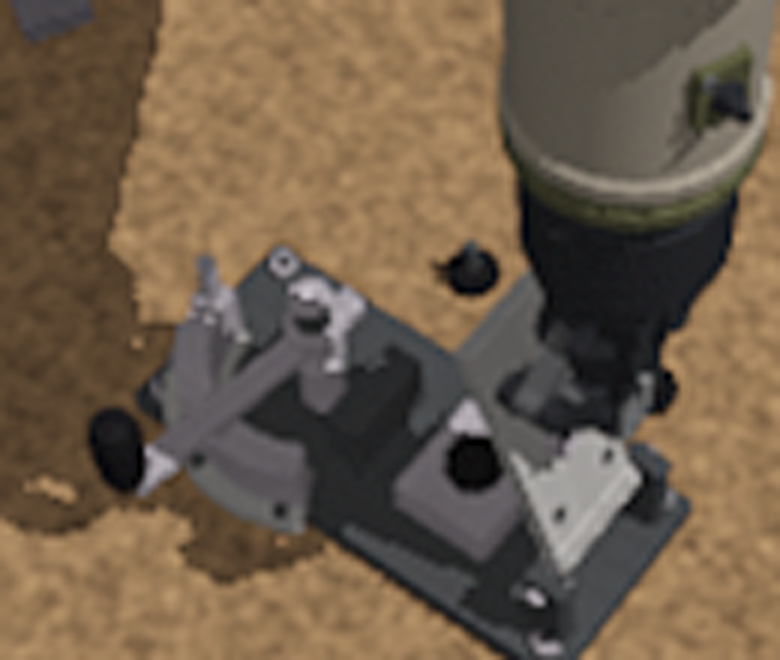

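Fingers are centred behind the outer face. I'll move into contact, then follow the arc.

Request:
{"name": "play_rows", "arguments": {
  "increments": "0 -0.007 0 0.005;0 -0.007 0 0.005;0 -0.007 0 0.005;0 -0.005 0 0;0 -0.004 0 0;0.001 -0.003 0 0;0.001 -0.003 0 0;0.0015 -0.003 0 0;0.0015 -0.003 0 0;0.0015 -0.003 0 0"
}}

```text
clock: 4.95
position: [0.5473, 0.046, 0.1585]
ee_rot: [0.047, 0.703, -0.041, 0.709]
ft_force: [-0.7, 2.0, 2.1]
grip_width: 0.0
```

```bash
python3 - <<'E'
from h import *
go(leaf_tcp(1.0),82.5)
c=camera("side"); crop(c,190,110,120,110,6,"pics/sd4.png")
E
```

```text
pos [0.5473 0.046  0.1585] yaw_y 82.87 toolx [ 0.0094  0.0083 -0.9999] ft [-0.7266  1.9881  2.054 ] clk 4.95
shift tool [ 0.0044 -0.005   0.0006]
turn about x 0.0065357847730884745
```

View pics/sd4.png

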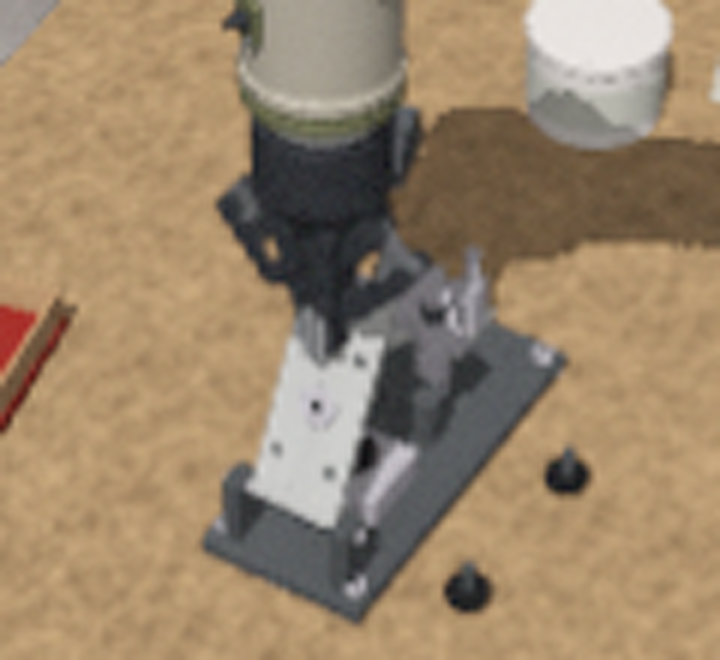

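Request:
{"name": "play_rows", "arguments": {
  "increments": "0.0018 -0.003 0 0;0.0018 -0.003 0 0;0.0019 -0.003 0 0;0.0019 -0.003 0 0;0.002 -0.003 0 0;0.002 -0.0028 0 0;0.0022 -0.0028 0 0;0.0022 -0.0028 0 0;0.0023 -0.0026 0 0;0.0024 -0.0025 0 0;0.0024 -0.0025 0 0;0.0025 -0.0024 0 0;0.0026 -0.0023 0 0;0.0027 -0.0022 0 0;0.0027 -0.0022 0 0"
}}

```text
clock: 6.5
position: [0.5422, 0.0028, 0.1213]
ee_rot: [0.047, 0.703, -0.041, 0.709]
ft_force: [-0.4, 1.5, 0.8]
grip_width: 0.001
```

```bash
python3 - <<'E'
from h import *
go(leaf_tcp(.6),82.5)
E
```

```text
pos [0.5422 0.0028 0.1213] yaw_y 82.88 toolx [ 0.0094  0.008  -0.9999] ft [-0.4076  1.5151  0.7732] clk 6.5
shift tool [-0.0051  0.0072  0.0001]
turn about x 0.006578087234429101
```

Request:
{"name": "play_rows", "arguments": {
  "increments": "0.0028 -0.0017 0 0;0.0028 -0.0017 0 0;0.0028 -0.0016 0 0;0.0029 -0.0015 0 0;0.0029 -0.0014 0 0;0.0029 -0.0013 0 0;0.003 -0.0012 0 0;0.003 -0.0011 0 0;0.003 -0.001 0 0;0.003 -0.0009 0 0;0.003 -0.0008 0 0;0.003 -0.0006 0 0;0.0025 -0.0005 0 0"
}}

```text
clock: 7.8
position: [0.5402, -0.014, 0.08]
ee_rot: [0.047, 0.703, -0.041, 0.709]
ft_force: [-0.3, 1.0, 0.7]
grip_width: -0.001
```

```bash
python3 - <<'E'
from h import *
go(leaf_tcp(0),82.5)
c=camera("side"); crop(c,190,110,120,110,6,"pics/sd5.png")
c=camera("scene"); crop(c,170,130,130,110,6,"pics/sc5.png")
E
```

```text
pos [ 0.5402 -0.014   0.08  ] yaw_y 82.85 toolx [ 0.0088  0.0074 -0.9999] ft [-0.3285  0.9557  0.7377] clk 7.8
shift tool [ 0.012   0.0029 -0.0003]
turn about x 0.006151844281752298
```

View pics/sc5.png

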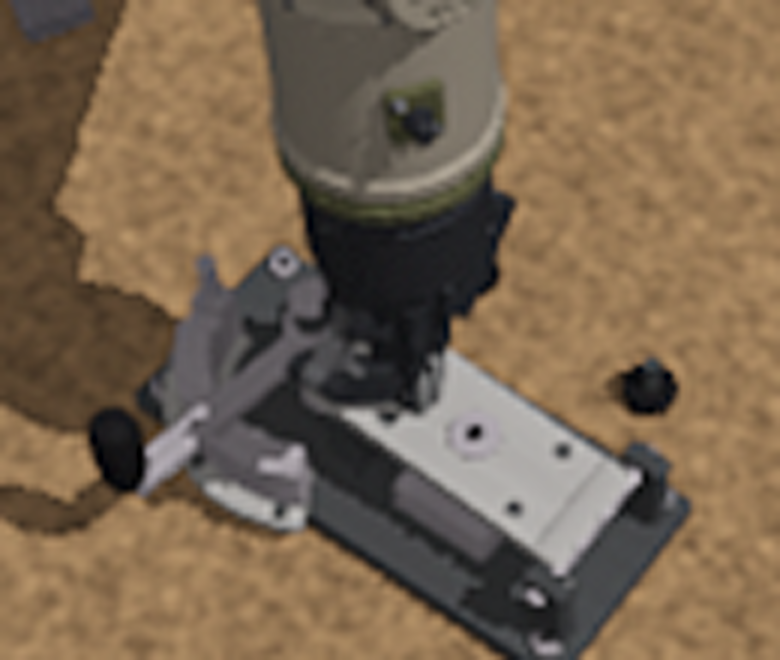

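View pics/sd5.png

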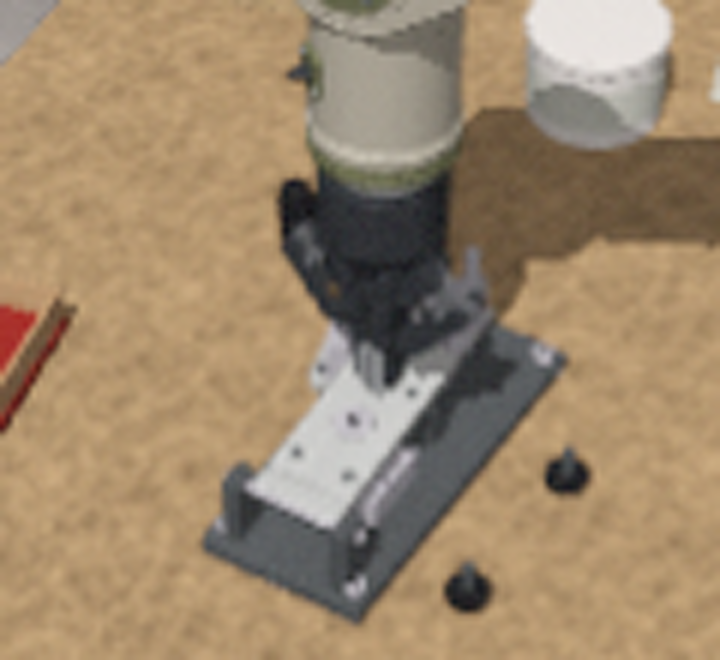

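Request:
{"name": "play_rows", "arguments": {
  "increments": "0.0015 0 0 0;0.0015 0 0 0;0.0015 0 0 0;0.0015 0 0 0;0.001 0 0 0;0.001 0 0 0;0.001 0 0 0"
}}

```text
clock: 8.6
position: [0.54, -0.0153, 0.0704]
ee_rot: [0.047, 0.703, -0.042, 0.708]
ft_force: [-1.3, -1.0, 1.1]
grip_width: -0.001
```

Request:
{"name": "play_rows", "arguments": {
  "increments": "0.001 0 0 0;0.001 0 0 0"
}}

```text
clock: 8.8
position: [0.5399, -0.0155, 0.0682]
ee_rot: [0.047, 0.703, -0.042, 0.708]
ft_force: [0.1, 0.1, 2.5]
grip_width: 0.003
```

Request:
{"name": "play_rows", "arguments": {
  "increments": "0.001 0 0 0;0.001 0 0 0"
}}

```text
clock: 9.0
position: [0.5401, -0.0155, 0.068]
ee_rot: [0.047, 0.703, -0.042, 0.708]
ft_force: [-9.2, -0.8, 19.6]
grip_width: -0.003
```

The leaf is down: the tip is at 60 mm, as expected for a closed leaf, with 20 N contact force. I'll back off upward and open slightly to make a fork for pushing the grip.

Request:
{"name": "play_rows", "arguments": {
  "increments": "-0.002 0 0 0;-0.005 0 0 0;-0.015 0 0 0;-0.02 0 0 0;-0.02 0 0 0;-0.02 0 0 0;0 0 0 0.05;0 0 0 0.05;0 0 0 0.05;0 0 0 0",
  "hand": 0.72
}}

```text
clock: 10.0
position: [0.5391, -0.0148, 0.1544]
ee_rot: [0.102, 0.698, -0.096, 0.702]
ft_force: [0.3, -0.6, -0.8]
grip_width: 0.143
```

```bash
python3 - <<'E'
from h import *
go([.648,-.068,.145],74)
print(get_obs()["grip_width"]*85)
c=camera("side"); crop(c,190,110,120,110,6,"pics/sd6.png")
c=camera("scene"); crop(c,170,130,130,110,6,"pics/sc6.png")
E
```

```text
pos [ 0.5391 -0.0148  0.1544] yaw_y 73.93 toolx [ 0.0077  0.0081 -0.9999] ft [ 0.3349 -0.6119 -0.7614] clk 10.0
shift tool [ 0.0098 -0.021   0.1193]
turn about x -0.0011466498998169037
12.181644995901893
```

View pics/sc6.png

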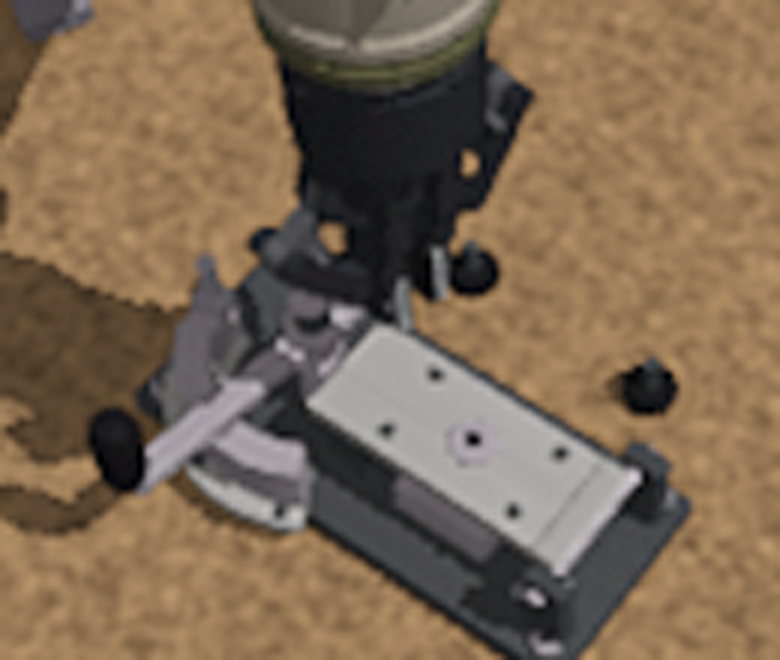

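View pics/sd6.png

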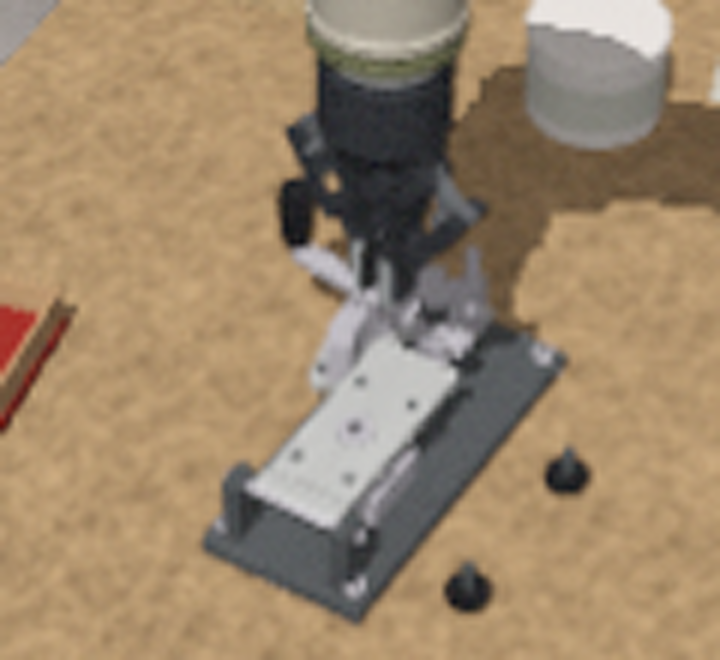

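Request:
{"name": "play_rows", "arguments": {
  "increments": "0 0 0.02 0;0 0 0.02 0;0 -0.003 0.02 0;0 -0.004 0.02 0;0 -0.004 0.02 0;0 -0.004 0.019 0;0 0 0 0;0.015 0 0 0;0.015 0 0 0;0.01 0 0 0;0 0 0 0"
}}

```text
clock: 11.2
position: [0.6509, -0.0599, 0.1078]
ee_rot: [0.096, 0.701, -0.089, 0.701]
ft_force: [0.8, -0.0, 0.5]
grip_width: 0.139
```

```bash
python3 - <<'E'
from h import *
go([.648,-.068,.101],74)
c=camera("side"); crop(c,190,110,120,110,6,"pics/sd7.png")
c=camera("scene"); crop(c,150,130,130,110,6,"pics/sc7.png")
E
```

```text
pos [ 0.6509 -0.0599  0.1078] yaw_y 75.0 toolx [ 0.0015  0.0101 -0.9999] ft [ 0.8293 -0.0081  0.4526] clk 11.2
shift tool [ 0.0067 -0.0086 -0.0007]
turn about x 0.017379701342530727
```

View pics/sc7.png

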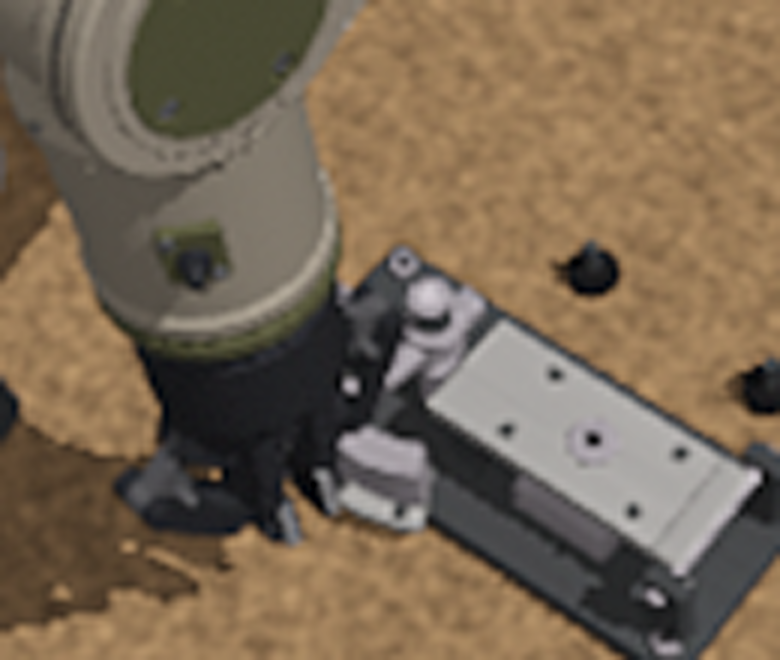

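View pics/sd7.png

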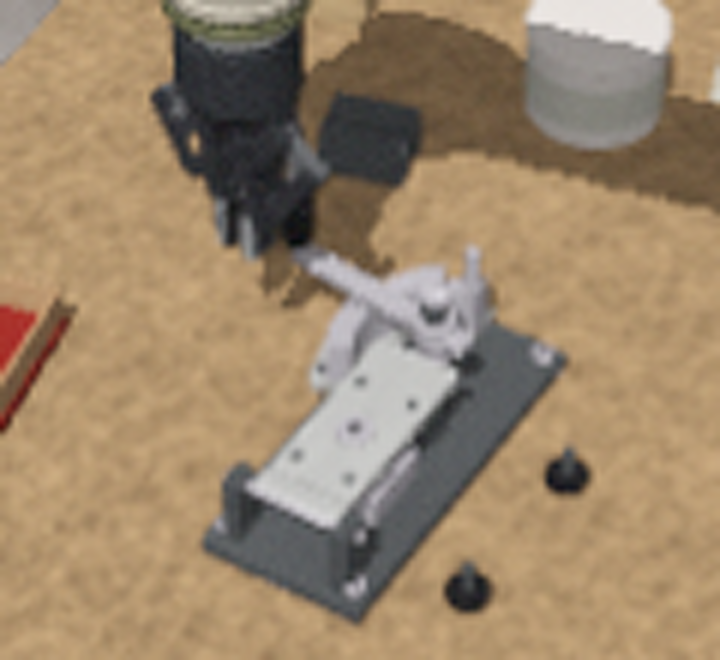

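Request:
{"name": "play_rows", "arguments": {
  "increments": "0.003 -0.004 0 0.015;0.003 -0.004 0 0;0 -0.003 0 0;0 -0.003 0 0;0 -0.002 0 0;0 -0.002 0 0;0 0 0 0"
}}

```text
clock: 12.0
position: [0.6475, -0.0796, 0.1052]
ee_rot: [0.102, 0.698, -0.094, 0.702]
ft_force: [0.4, -0.7, 0.2]
grip_width: 0.142
```

```bash
cat >> h.py <<'E'
def lev(off=.021,TH0=None):
    o=get_obs();R=Ro.from_quat(o["ee_rot"]).as_matrix();G=o["position"]-off*R[:,1]
    d=G[:2]-PV; a=np.arctan2(d[1],d[0]); th=np.arctan2(JX[1],JX[0])-a
    print("TCP",o["position"],"G",G,"r",np.hypot(*d),"theta",th,"ty-yaw err deg",np.degrees(np.arctan2(R[1,1],R[0,1])-a-np.pi/2),"F tool",R.T@o["ft_force"],"toolx",R[:,0],o["clock"])
def gripview(name):
    s=camera("scene");d=camera("side")
    crop(s,130,140,130,100,6,f"pics/sc_{name}.png");crop(d,190,100,120,100,6,f"pics/sd_{name}.png")
E
python3 - <<'E'
from h import *
lev(); gripview("8")
E
```

```text
TCP [ 0.6475 -0.0796  0.1052] G [ 0.6417 -0.0998  0.105 ] r 0.11279194154230099 theta 0.12230404863559188 ty-yaw err deg -1.473271524178304 F tool [-0.201  -0.5725  0.5854] toolx [ 0.0073  0.01   -0.9999] 12.0
```

View pics/sd_8.png

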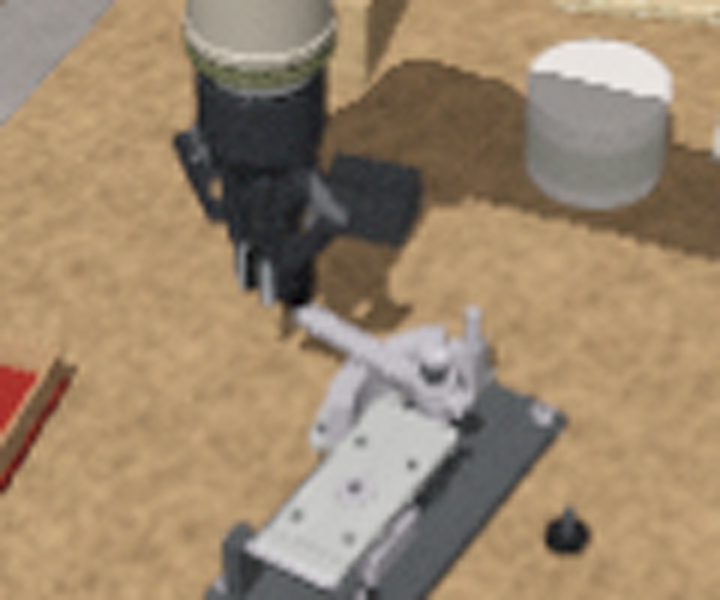

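Request:
{"name": "play_rows", "arguments": {
  "increments": "0.002 -0.003 -0.001 0;0 -0.003 -0.001 0;0 -0.003 -0.001 0;0 -0.003 0 0"
}}

```text
clock: 12.5
position: [0.6431, -0.0847, 0.103]
ee_rot: [0.102, 0.698, -0.09, 0.703]
ft_force: [2.8, 5.7, -0.2]
grip_width: 0.141
```

```bash
python3 - <<'E'
from h import *
lev(); gripview("9")
E
```

```text
TCP [ 0.6431 -0.0847  0.103 ] G [ 0.6375 -0.1049  0.1026] r 0.11016589496174874 theta 0.17622162419730344 ty-yaw err deg 1.951243084771741 F tool [0.3294 6.2088 1.1775] toolx [ 0.0106  0.0157 -0.9998] 12.5
```

View pics/sd_9.png

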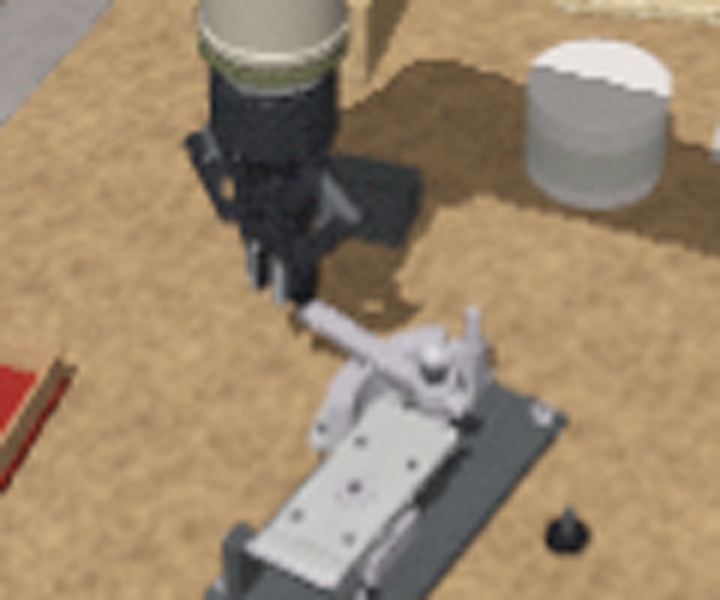

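Request:
{"name": "play_rows", "arguments": {
  "increments": "0 -0.004 0.0005 0.04;0 -0.004 0.0005 0.04;0 -0.004 0.0005 0.04;0 -0.004 0.0005 0.04"
}}

```text
clock: 13.0
position: [0.6421, -0.0946, 0.103]
ee_rot: [0.161, 0.687, -0.143, 0.694]
ft_force: [3.7, 5.1, 0.5]
grip_width: 0.141
```

```bash
python3 - <<'E'
from h import *
lev()
E
```

```text
TCP [ 0.6421 -0.0946  0.103 ] G [ 0.6333 -0.1136  0.1024] r 0.10923789971627205 theta 0.2642553194658679 ty-yaw err deg -2.1861578161778223 F tool [-0.3845  6.1576  1.1984] toolx [ 0.0145  0.022  -0.9997] 13.0
```

Request:
{"name": "play_rows", "arguments": {
  "increments": "0 -0.004 0.0005 0.015;0 -0.004 0.0005 0.02;0 -0.004 0.0005 0.02;0 -0.004 0.0005 0.02;0 -0.004 0.0005 0.025;0 -0.004 0.0005 0.025"
}}

```text
clock: 13.6
position: [0.6378, -0.1086, 0.1031]
ee_rot: [0.207, 0.675, -0.182, 0.684]
ft_force: [3.6, 4.9, 0.1]
grip_width: 0.14
```

```bash
python3 - <<'E'
from h import *
lev(); gripview("10")
E
```

```text
TCP [ 0.6378 -0.1086  0.1031] G [ 0.6267 -0.1265  0.1023] r 0.10907277685869185 theta 0.39645374707687386 ty-yaw err deg -1.702532164102724 F tool [0.1088 6.0239 0.4892] toolx [ 0.0218  0.0312 -0.9993] 13.6
```

View pics/sc_10.png

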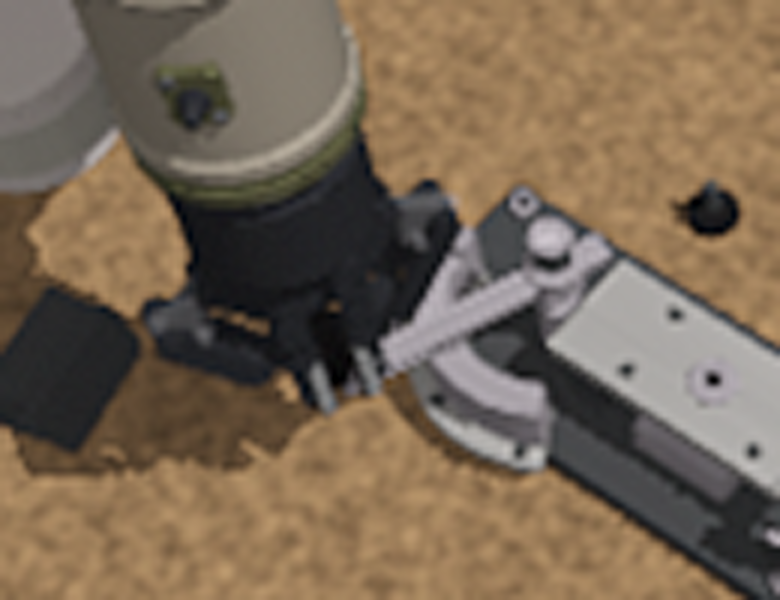

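View pics/sd_10.png

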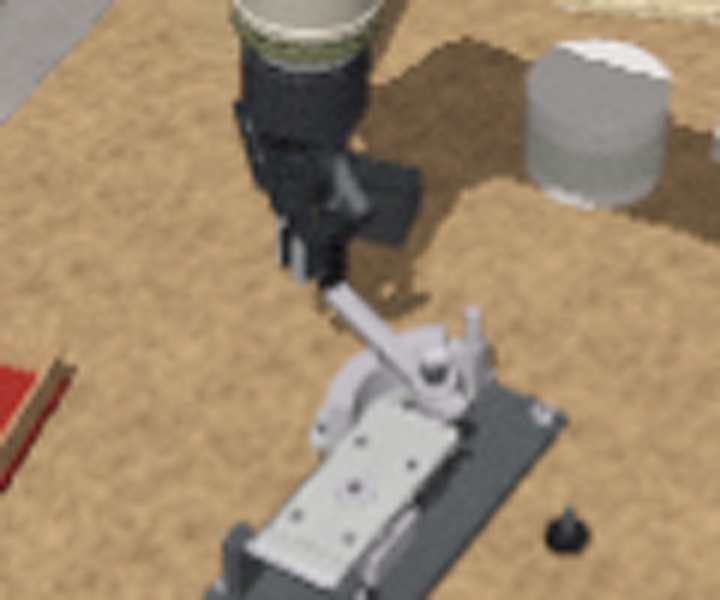

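Request:
{"name": "play_rows", "arguments": {
  "increments": "-0.0005 -0.004 0.0005 0.03;-0.0005 -0.004 0.0005 0.03;-0.0005 -0.0045 0.0005 0.025;-0.0005 -0.005 0.0005 0.025;-0.0005 -0.005 0.0005 0.025"
}}

```text
clock: 14.2
position: [0.63, -0.1239, 0.1042]
ee_rot: [0.254, 0.66, -0.224, 0.67]
ft_force: [9.1, 6.3, -4.3]
grip_width: 0.143
```

```bash
python3 - <<'E'
from h import *
lev()
E
```

```text
TCP [ 0.63   -0.1239  0.1042] G [ 0.6166 -0.1401  0.1033] r 0.10852057443046673 theta 0.5529172904605243 ty-yaw err deg -0.35845831488921315 F tool [ 4.7994 10.4184  2.9823] toolx [ 0.0272  0.0344 -0.999 ] 14.2
```

Request:
{"name": "play_rows", "arguments": {
  "increments": "0 -0.006 0.0005 0.025;0 -0.006 0.0005 0.025;0 -0.006 0.0005 0.025;0 -0.006 0.0005 0.03"
}}

```text
clock: 14.6
position: [0.6235, -0.1352, 0.1057]
ee_rot: [0.291, 0.644, -0.253, 0.661]
ft_force: [9.3, 7.9, -0.8]
grip_width: 0.14
```

```bash
python3 - <<'E'
from h import *
lev(); gripview("11")
E
```

```text
TCP [ 0.6235 -0.1352  0.1057] G [ 0.6086 -0.1499  0.1045] r 0.10922509471434566 theta 0.6689623257152687 ty-yaw err deg 0.584229263265904 F tool [ 1.4736 12.1078  0.9543] toolx [ 0.0422  0.0412 -0.9983] 14.6
```

View pics/sd_11.png

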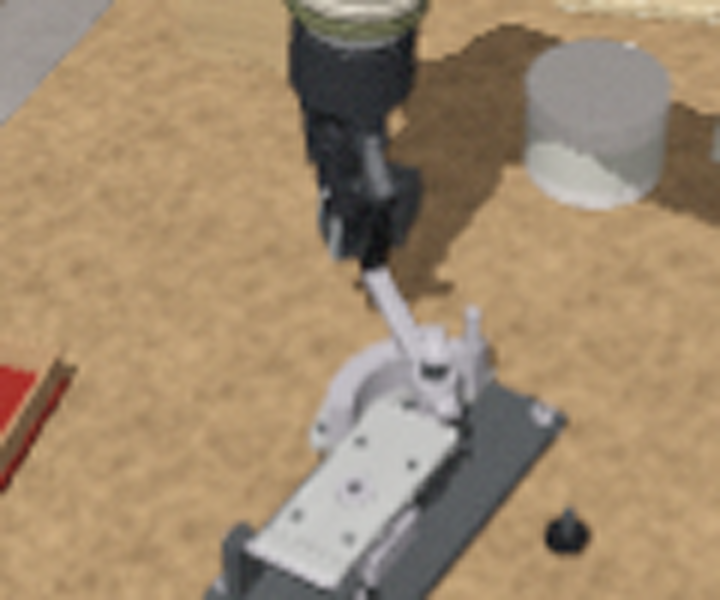

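Request:
{"name": "play_rows", "arguments": {
  "increments": "0 -0.006 0.0003 0.03;0 -0.006 0.0003 0.03;0 -0.006 0.0003 0.03;0 -0.006 0.0003 0.03;0 -0.006 0.0003 0.03"
}}

```text
clock: 15.2
position: [0.613, -0.1477, 0.1083]
ee_rot: [0.343, 0.618, -0.293, 0.644]
ft_force: [10.4, 4.7, -0.8]
grip_width: 0.141
```

```bash
python3 - <<'E'
from h import *
lev()
E
```

```text
TCP [ 0.613  -0.1477  0.1083] G [ 0.5962 -0.1601  0.1066] r 0.10908956820100488 theta 0.8165389043000105 ty-yaw err deg 0.7965704429744639 F tool [ 1.6497 11.1023  2.436 ] toolx [ 0.0635  0.0471 -0.9969] 15.2
```

Request:
{"name": "play_rows", "arguments": {
  "increments": "0.0003 -0.006 0.0003 0.03;0.0003 -0.006 0.0003 0.03;0.0003 -0.006 0.0003 0.03;0.0003 -0.006 0.0003 0.03"
}}

```text
clock: 15.6
position: [0.6047, -0.1561, 0.11]
ee_rot: [0.384, 0.594, -0.323, 0.628]
ft_force: [11.5, 5.9, 1.0]
grip_width: 0.144
```

```bash
python3 - <<'E'
from h import *
lev();gripview("12")
E
```

```text
TCP [ 0.6047 -0.1561  0.11  ] G [ 0.5865 -0.1665  0.1079] r 0.1092778335709906 theta 0.9223497042676598 ty-yaw err deg 0.21067478920411728 F tool [ 0.2865 12.9602  0.6701] toolx [ 0.0852  0.0502 -0.9951] 15.6
```

View pics/sd_12.png

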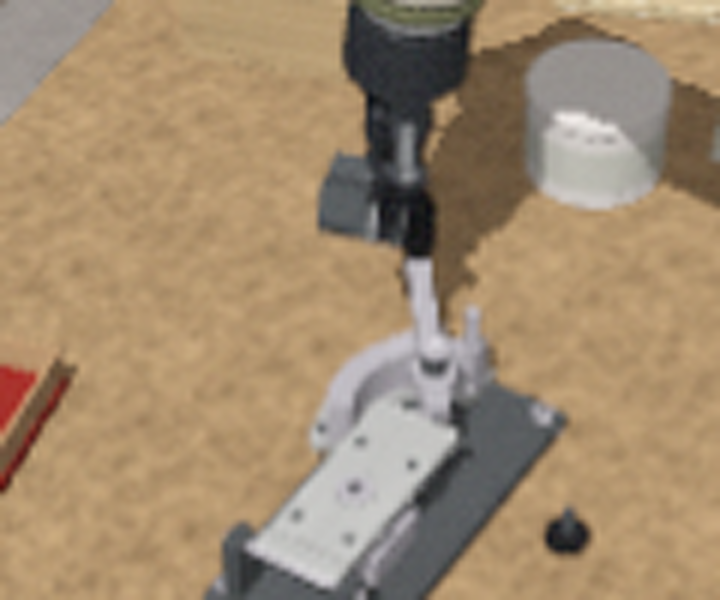

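View pics/sc_12.png

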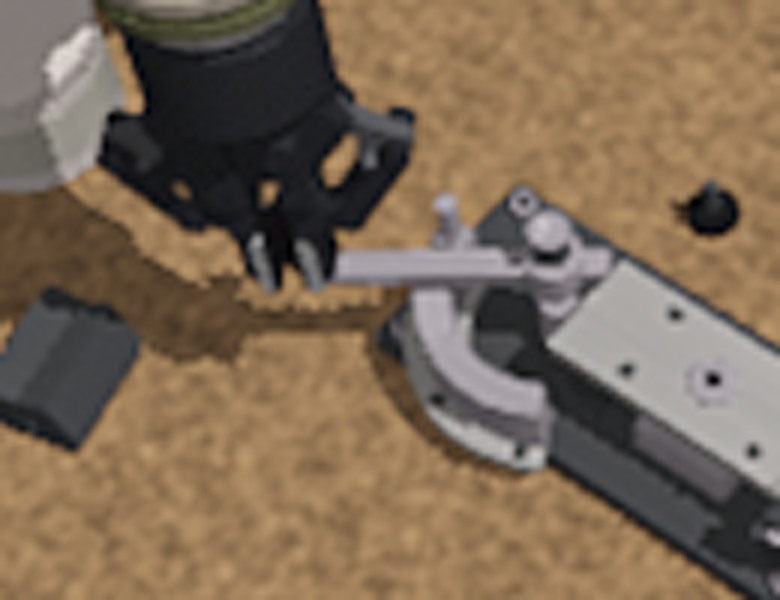

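Request:
{"name": "play_rows", "arguments": {
  "increments": "0.0005 -0.006 0.0003 0.03;0.0005 -0.006 0.0003 0.025;0.0005 -0.0055 0.0003 0.025"
}}

```text
clock: 16.0
position: [0.5969, -0.1622, 0.1108]
ee_rot: [0.411, 0.577, -0.343, 0.617]
ft_force: [8.4, 4.5, 4.5]
grip_width: 0.142
```

```bash
python3 - <<'E'
from h import *
lev()
E
```

```text
TCP [ 0.5969 -0.1622  0.1108] G [ 0.5781 -0.1712  0.1085] r 0.10953079362570535 theta 1.0104099569713991 ty-yaw err deg 0.8374464761081983 F tool [-3.4172  9.9797 -0.494 ] toolx [ 0.0996  0.0513 -0.9937] 16.0
```

Request:
{"name": "play_rows", "arguments": {
  "increments": "0 -0.005 0.0003 0.025;0 -0.0045 0.0003 0.02"
}}

```text
clock: 16.2
position: [0.5916, -0.1654, 0.1116]
ee_rot: [0.426, 0.567, -0.354, 0.61]
ft_force: [5.7, 3.1, -1.1]
grip_width: 0.142
```

```bash
python3 - <<'E'
from h import *
lev();gripview("13")
E
```

```text
TCP [ 0.5916 -0.1654  0.1116] G [ 0.5724 -0.1736  0.1091] r 0.10952740881054604 theta 1.0667390910122916 ty-yaw err deg 1.5131220892393915 F tool [ 1.8286  6.3171 -0.6285] toolx [ 0.1061  0.0517 -0.993 ] 16.2
```

View pics/sd_13.png

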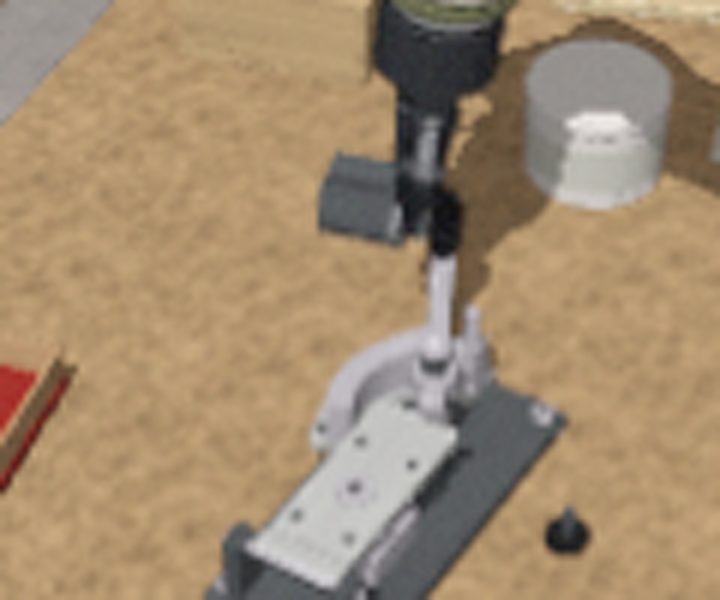

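View pics/sc_13.png

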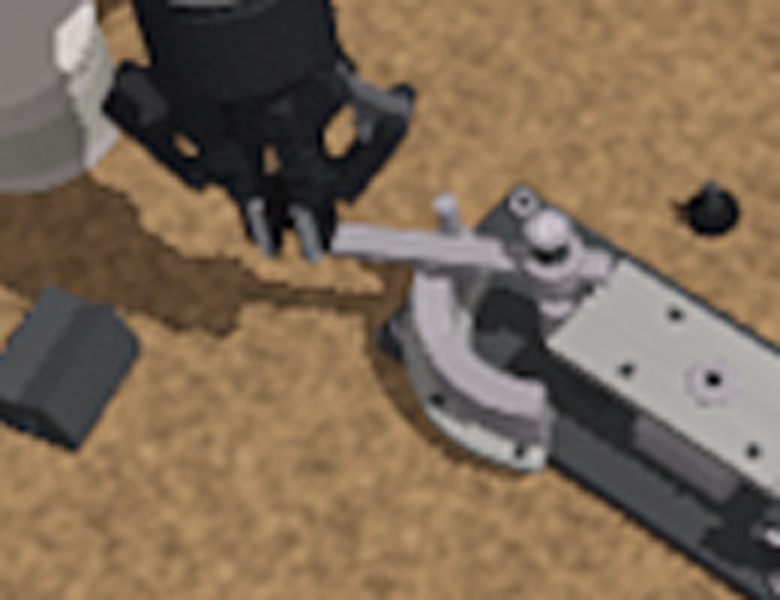

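Request:
{"name": "play_rows", "arguments": {
  "increments": "0 -0.0035 0.0003 0.015;0 -0.0035 0.0003 0.015"
}}

```text
clock: 16.5
position: [0.5856, -0.1686, 0.1111]
ee_rot: [0.435, 0.562, -0.362, 0.603]
ft_force: [1.4, 0.1, 0.4]
grip_width: 0.137
```

Request:
{"name": "play_rows", "arguments": {
  "increments": "0 -0.0035 0.0003 0.015"
}}

```text
clock: 16.6
position: [0.5818, -0.1708, 0.1105]
ee_rot: [0.439, 0.559, -0.367, 0.6]
ft_force: [-1.0, -0.9, -0.6]
grip_width: 0.137
```

```bash
python3 - <<'E'
from h import *
lev();gripview("14")
E
```

```text
TCP [ 0.5818 -0.1708  0.1105] G [ 0.5622 -0.178   0.108 ] r 0.11049861153889816 theta 1.1671864739955784 ty-yaw err deg 4.651850220189142 F tool [ 0.4292 -1.3204  0.5104] toolx [ 0.1056  0.051  -0.9931] 16.6
```

View pics/sd_14.png

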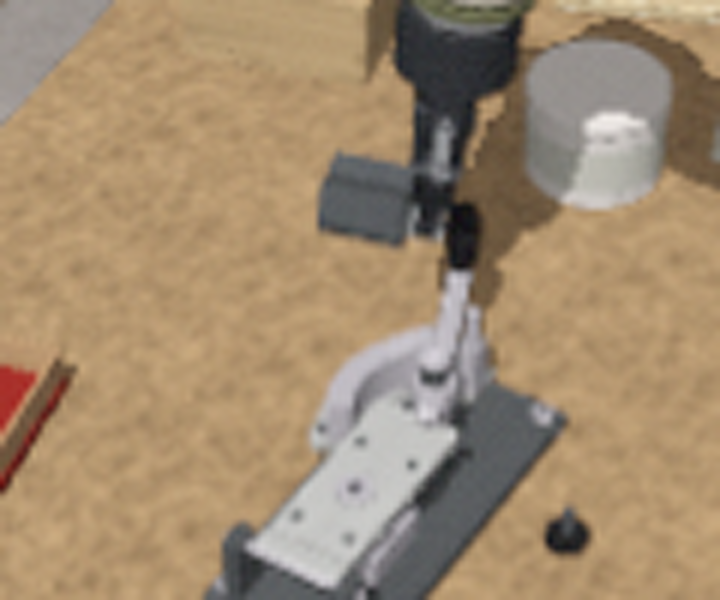

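View pics/sc_14.png

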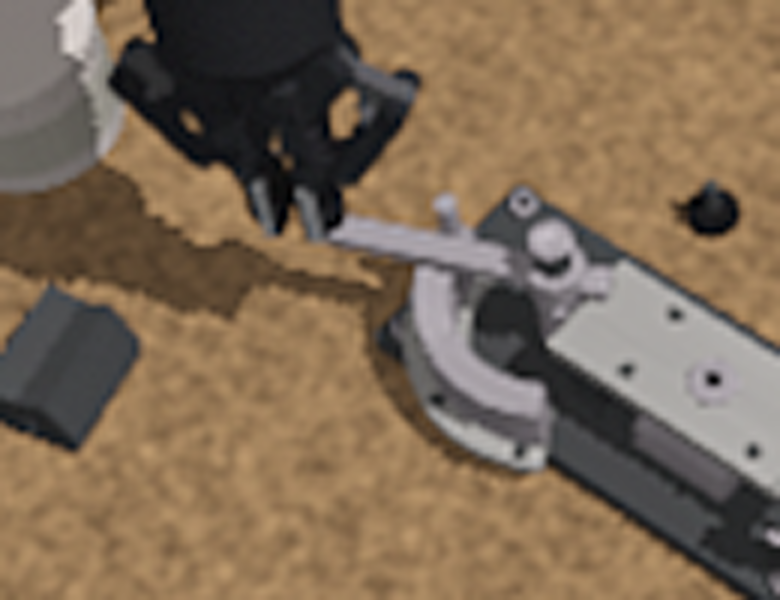

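Force dropped to about zero and the lever has visibly dropped and jumped ahead. I'll back off and inspect.

Request:
{"name": "play_rows", "arguments": {
  "increments": "0 0.005 0 0;-0.002 0.01 0 0;-0.005 0.015 0 0;-0.02 0.01 0 0;-0.03 0.01 0 0;-0.03 0.01 0 0;-0.03 0.01 0 0;0 0 0 0"
}}

```text
clock: 17.5
position: [0.6395, -0.1498, 0.2388]
ee_rot: [0.437, 0.56, -0.368, 0.599]
ft_force: [0.1, -0.7, 0.3]
grip_width: 0.139
```

```bash
python3 - <<'E'
from h import *
gripview("15");c=camera("wrist"); cv2.imwrite("pics/w15.png",c["img"]);go([0,0,0])
E
```

```text
pos [ 0.6367 -0.1497  0.2336] yaw_y 20.35 toolx [ 0.0942  0.0505 -0.9943] ft [ 0.2542 -1.1174 -0.9815] clk 17.65
shift tool [ 0.1799 -0.5666 -0.3592]
```

View pics/sd_15.png

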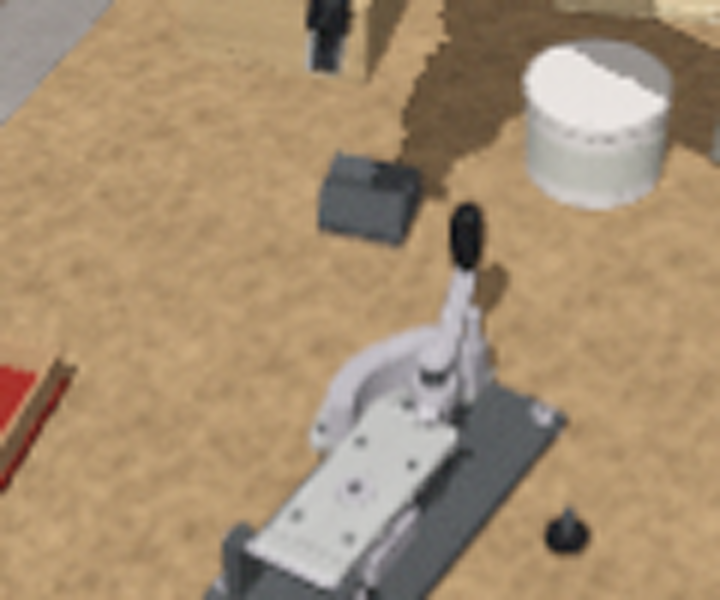

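View pics/sc_15.png

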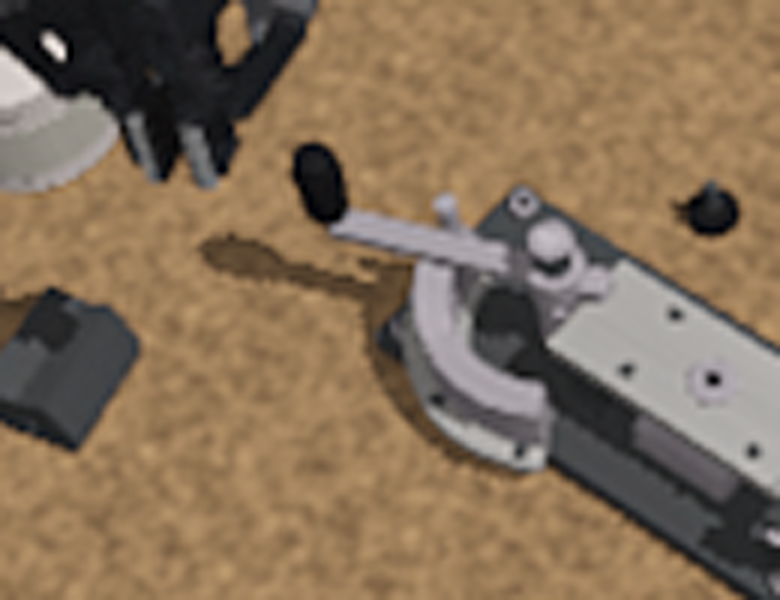

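View pics/w15.png

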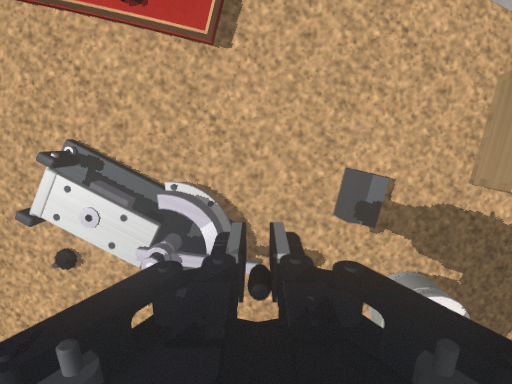

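```bash
python3 - <<'E'
from h import *
s=camera("scene");d=camera("side")
def blob(img,u0,v0,u1,v1):
    g=img[v0:v1,u0:u1].max(2).astype(np.uint8)
    w=np.clip(70-g.astype(float),0,50); m=(w>0).astype(np.uint8)
    n,l,st,ce=cv2.connectedComponentsWithStats(m); i=1+np.argmax(st[1:,4]); k=l==i
    yy,xx=np.nonzero(k); ww=w[k]; return (u0+(xx*ww).sum()/ww.sum(), v0+(yy*ww).sum()/ww.sum()), st[i]
s0=cv2.imread("pics/scene0.png");d0=cv2.imread("pics/side0.png")
a,sa=blob(s0,182,195,197,214);b,sb=blob(d0,233,138,246,153)
print(a,sa,b,sb,"start grip",tri([ray(s,a),ray(d,b)]))
a,sa=blob(s["img"],176,160,190,180);b,sb=blob(d["img"],262,131,273,148)
G=tri([ray(s,a),ray(d,b)]);print(a,sa,b,sb,"now grip",G)
dd=G[:2]-PV; print("theta",np.arctan2(JX[1],JX[0])-np.arctan2(dd[1],dd[0]),np.hypot(*dd))
S=lambda x,y:(130+x/6-.4,140+y/6-.4); D=lambda x,y:(190+x/6-.4,100+y/6-.4)
print("pin",tri([ray(s,S(446,200)),ray(d,D(474,312))]))
# pivot cap images vs start
A=s0[165:195,210:235];B=s["img"][165:195,210:235]
cv2.imwrite("pics/cap.png",cv2.resize(np.hstack([A,B,d0[148:173,250:275].repeat(1,0) if 0 else cv2.copyMakeBorder(d0[145:175,250:275],0,0,0,0,0),d["img"][145:175,250:275]]),None,fx=7,fy=7,interpolation=cv2.INTER_NEAREST))
E
```

```text
(np.float64(189.76142030720126), np.float64(203.96529024536207)) [  3   0  12  18 123] (np.float64(238.85488767455982), np.float64(145.2689738919247)) [ 4  2  5 11 50] start grip [ 0.6371 -0.1001  0.1019]
(np.float64(182.8607089365951), np.float64(170.14603095356964)) [ 3  4  9 14 92] (np.float64(267.1646981627297), np.float64(139.14763779527559)) [ 3  3  5 11 45] now grip [ 0.5581 -0.1792  0.0983]
theta 1.206257119635175 0.1106406073549502
pin [ 0.5311 -0.1309  0.0852]
```

View pics/cap.png

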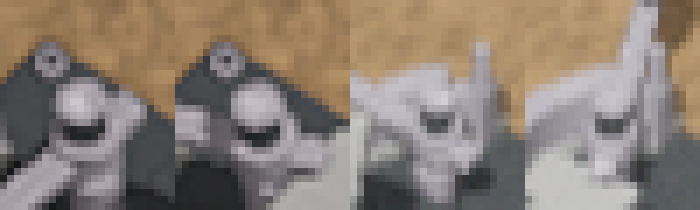

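Request:
{"name": "play_rows", "arguments": {
  "increments": "-0.01 0.02 0 0;0 0.02 0 0;0 0 0 0;0 0 0 0;0 0 0 0"
}}

```text
clock: 18.25
position: [0.6704, -0.1371, 0.2423]
ee_rot: [0.436, 0.565, -0.372, 0.593]
ft_force: [-0.0, 0.5, -0.8]
grip_width: 0.141
```

```bash
python3 - <<'E'
from h import *
s=camera("scene");d=camera("side")
cv2.imwrite("pics/scF.png",s["img"]);o=get_obs();print(o["position"],o["ft_force"],o["joint_velocities"],o["clock"])
s0=cv2.imread("pics/scene0.png")
# leaf end corner heights, two views
S=lambda x,y:(130+x/6-.4,140+y/6-.4); D=lambda x,y:(190+x/6-.4,100+y/6-.4)
print("leaf end +x corner",tri([ray(s,S(549,335)),ray(d,D(384,400))]),"far",tri([ray(s,S(625,264)),ray(d,D(460,437))]))
print("expected",C-.034*JY+.028*JX,C-.034*JY-.028*JX)
E
```

```text
[ 0.6703 -0.1373  0.2426] [0.2057 0.5251 0.7553] [-0.0008 -0.0042  0.0018 -0.0069 -0.0008  0.0009 -0.001 ] 18.35
leaf end +x corner [ 0.5586 -0.0601  0.0617] far [ 0.5061 -0.0528  0.0573]
expected [ 0.5623 -0.0594] [ 0.5068 -0.0521]
```

View pics/scF.png

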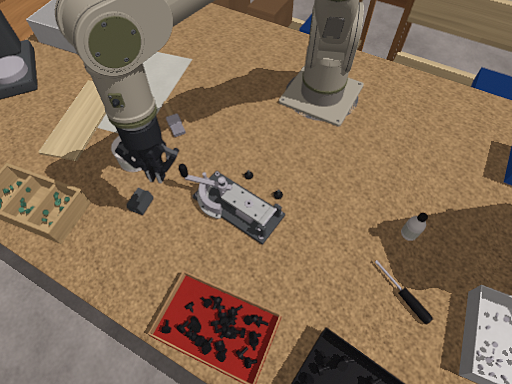

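The leaf is closed (end corners at about 60 mm), the lever is down in its notch, and nothing else has moved: screws at (249,175) and (278,194), vee block at (140,201). I'm handing in.

```bash
python3 -c "
from workcell import workorder
print(workorder.hand_in())"
```

```text
the job is handed in; nothing more can be done
None
```

I closed the leaf and then swung the lever over its cam into the low notch. The job was handed in at about 18 s with the arm clear of everything.

**Leaf:** I pushed it down slowly with shut fingers. It met its rest with the fingertip at 60 mm, as expected for closed, and the force peaked at about 20 N. In the last pictures its end corners measured 62 and 57 mm high, which matches 60 mm within the camera's error.

**Lever:** The push took about 6 N before the climb, 10–13 N on the climb, and about 6 N again on top. It then fell to about 0 N as the lever dropped, and I stopped pushing there. The grip now measures 3.6 mm lower than at the start (about 3 mm expected when fully down), at a lever angle of about 1.21 rad.

**Not certain:**
- **Stop pin:** My estimate of where the bar meets the pin ranges from 1.21 to 1.28 rad, so the bar may rest lightly against it. No force rise showed that it was pressed.
- **Loaded screw:** It is hidden under the leaf, so I could not check it directly. The leaf sits fully flat, so the screw is not holding it up.
- **Tool tilt:** The tool leaned about 6° while pushing the lever; no contact trouble showed.

In the final picture screw_a, screw_b, the vee block, glue and driver look unmoved. The tub was partly behind the gripper in that view, but nothing came near it at its height.

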